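# Comb washed glass rods into the grooves of a drying tray

## Robot

A 6-joint arm with a two-finger parallel gripper is mounted at the origin on the work surface. World frame = base frame: x ahead of the robot, y to its left, z up, the work surface at z = 0. Lengths are in m, angles in rad, forces in N, time in s.
With the tool pointing down it reaches from about 0.375 to 0.975 m from the base axis. Payload 3.8 kg.
Tool frame: the origin (TCP) lies midway between the tips of the shut fingers; the grasp point (between the pads) lies 19 mm behind it; z points along the fingers, y is the line along which they close (so a half turn about z gives the same grasp; the last joint's range is limited). The gripper opens to 88 mm and grips with 3 to 60 N. Pads are 18 mm wide; open, the fingers measure 123 mm over their backs; the gripper's body (75 mm by 187 mm) begins 45 mm behind the grasp point.
Start: joints at [-1.282, 0.264, 1.604, -0, 1.274, -0.037], TCP at [0.216, -0.639, 0.239] pointing down, gripper open.
Joint ranges: [-2.63, 2.63], [-0.94, 2.18], [0.31, 2.57], [-1.31, 4.45], [0, 2.66], [-2.55, 2.55]. Speed limits (rad/s): [2.57, 2.57, 3.14, 3.14, 3.14, 3.14].

## Interface

Orientations are given as a rotation vector (axis times angle).
In Python, from cell import manip, inverse_kinematics, cams, order gives the robot as it stands. Calls block until the motion is done:
- manip.move_pose(position, orientation): joint-space move of the TCP to a pose.
- manip.move_linear(position, rate=0.15, rot=None): straight line of the TCP; rot=None keeps the orientation; rate is the mean speed in m/s.
- manip.set_joints(angles): joint-space move.
- manip.set_gripper(opening, force=None): finger opening in m; force is the grip in N (None keeps the last); returns when the fingers have stopped.
- manip.dwell(seconds).
- inverse_kinematics(position, orientation): joint angles nearest the present ones, or None.
- manip.state(): the state.
- cams.capture(name): name is "scene" or "side" or "wrist"; returns a dict with "image" (400x640x3 uint8, blue, green, red), "z_map" (400x640 float32, m along the optical axis (not along the pixel's ray), 0 where there is no reading), "intrinsics" (3x3 intrinsics, pixels), "k1" (the pictures are not rectified: a ray, as slopes to the right and down, at radius r is drawn at 1 + k1 r^2 times it, then the intrinsics apply), "position" and "orientation" of the camera in the world; the wrist camera has in their place "T_tool_cam" (4x4, takes a point from camera to tool coordinates, whose origin is the TCP and whose axes are the flange's). Camera axes: x right, y down, z forward; pixel columns grow to the right and rows downward; lengths in m; the calibration is good to about 2 mm. A picture is of the moment at which its call begins: read the wrist's pose just before it.
A pose or a line that the arm cannot do raises manip.IKError and nothing moves.
- order.close_job(): hands the job in; it is judged then, once.
The state is a dict: "clock": time; "joint_pos": joint angles; "joint_velocities": joint speeds; "tau": joint torques, N m; "tool_pos": TCP position; "tcp_rot": TCP orientation; "contact_force": force on the tool from outside, world axes, zero at the start; "moment": the same for the moment, N m; "gripper_width": finger opening in m; "grasp_force": force on a finger pad.
Only numpy, scipy, OpenCV 4.12 (cv2) and the standard library are available. Lean on these libraries where they do the work, as an engineer would, in place of code of your own. Each camera call takes 0.05 s, during which the arm holds its last target. There are 200 camera calls.

## Task

Pick up the orange rake and comb the five scattered glass rods in the ribbed drying tray into parallel rows, so that every rod lies fully down in a groove of its own; touch the rods with nothing but the rake. Draw the rake across the tray from one end to the other with its teeth kept sliding on the ribs, bearing only lightly, because hard scraping or pinching chips the glass and the tray. Then stand the rake upright on its blue mat again, let go of it, and leave the other vessels where they are.

Things in the scene. Friction and masses are not known exactly. Their poses are not given: they have to be found in the camera images.
- tray: Fixed rigid white drying tray, 168 mm (x) by 344 mm (y), rim 28 mm high. Origin: centre of its underside. The floor is corrugated: 20 straight grooves run along x, at 17 mm pitch along y (centred at y = +-8.5, +-25.5 ... +-161.5 mm), between ribs with round crests and flanks at 60 degrees. Inside the rim: 160 by 336 mm. It stands to the robot's left or right, the mat on the other side.
- tray_crest (a point): Point over the tray's centre at the height of the rib crests, 18.5 mm above its underside (groove floors: 10 mm); axes as the tray's. A rod down in a groove has its axis 5 mm below this point, wholly below the crests, so the rake passes over it; a rod across the ribs has it 3.5 mm above. At the start rods lie within 110 mm of it along y; the last 50 mm at each end is free of rods.
- mat: Fixed blue silicone drip mat, 180 mm (x) by 100 mm (y), 4 mm thick; origin at the centre of its underside. The rake stands on it at the start and belongs there at the end, its head along the mat's x.
- rake: Loose rigid rake, 0.13-0.21 kg. Origin: centre of its teeth's undersides; x along the head, y the way it combs (either way), z up. Orange head 130 (x) by 40 mm (y), 26 mm high (30 at the collar), with 11 flat teeth 40 mm long along y, 4 mm apart: no rod passes between. They bridge two or more ribs, so cannot sink into a groove when upright. Handle: dark grey, 28 (x) by 22 mm (y), 26 to 102 mm up.
- rake_grip (a point): Point on the handle's axis, 60 mm above the teeth's undersides; grip here from above, across the 22 mm (the rake's y); axes as the rake's. Moved with the rake's x along the tray's x, 2 to 4 N on the ribs and about 35 mm/s, the teeth turn rods parallel and each drops into a free groove. If the load jumps (over 5 N) a rod is pinched under the front edge: back off 8 mm, then go on.
- rod_a: Loose dark green glass stirring rod, 7 mm in diameter, 120 mm long, 10 to 15 g, slippery (wet); origin at mid length on its axis, x along the rod (it may roll about x).
- rod_b: Loose dark green glass stirring rod, 7 mm in diameter, 120 mm long, 10 to 15 g, slippery (wet); origin at mid length on its axis, x along the rod (it may roll about x).
- rod_c: Loose dark green glass stirring rod, 7 mm in diameter, 120 mm long, 10 to 15 g, slippery (wet); origin at mid length on its axis, x along the rod (it may roll about x).
- rod_d: Loose dark green glass stirring rod, 7 mm in diameter, 120 mm long, 10 to 15 g, slippery (wet); origin at mid length on its axis, x along the rod (it may roll about x).
- rod_e: Loose dark green glass stirring rod, 7 mm in diameter, 120 mm long, 10 to 15 g, slippery (wet); origin at mid length on its axis, x along the rod (it may roll about x).
- beaker: Loose clear beaker, 68 mm wide, 85 mm tall, beyond the work; leave it alone. Origin: centre of its foot.
- reagent: Loose amber bottle with a blue cap, 60 mm wide, 120 mm tall, beyond the work; leave it alone. Origin: centre of its foot.
- weighing_jar: Loose white plastic jar, 56 mm wide, 72 mm tall, beyond the work; leave it alone. Origin: centre of its foot.
Mind the look-alikes: they are no part of the job. What is shaped like the rod_d but yellow is not meant. Of the things that look like the rake, the larger one is meant.

How it is judged:
On the way, in this order (a step that is already met when the one before it is completed fails the run):
1. the rake's teeth bear on the ribs at one end of the tray (its centre more than 100 mm from the tray's middle) (contact force between rake and tray above 0.5 N and z of rake in the frame of tray below 0.024 m and angle between rake's own z axis and vertical below 0.15 rad and (y of rake in the frame of tray above 0.1 m or y of rake in the frame of tray below -0.1 m)), for 0.1 s.
2. the teeth bear on the ribs as the rake passes the middle of the tray (centre within 50 mm) (contact force between rake and tray above 0.5 N and z of rake in the frame of tray below 0.024 m and angle between rake's own z axis and vertical below 0.15 rad and y of rake in the frame of tray between -0.05 and 0.05 m), for 0.1 s.
3. the teeth bear on the ribs at an end of the tray again (centre more than 100 mm from the middle) (all of step 1), for 0.1 s.
At the end, for the whole second after the job is handed in: Every one of the five rods lies in a groove of the tray (its axis 11 to 16.5 mm above the tray's underside and within 0.05 rad of the grooves), at rest; the rake stands upright (within 0.08 rad) on the mat, its centre within 40 mm of the mat's centre along both mat axes, released and at rest (z of rod_a in the frame of tray between 0.011 and 0.0165 m and angle between the x axis of each of rod_a, rod_b, rod_c, rod_d, rod_e and the x axis of tray, either way round below 0.05 rad and z of rod_b in the frame of tray between 0.011 and 0.0165 m and z of rod_c in the frame of tray between 0.011 and 0.0165 m and z of rod_d in the frame of tray between 0.011 and 0.0165 m and z of rod_e in the frame of tray between 0.011 and 0.0165 m and angle between rake's own z axis and vertical below 0.08 rad and x of rake in the frame of mat between -0.04 and 0.04 m and y of rake in the frame of mat between -0.04 and 0.04 m and z of rake in the frame of mat between 0.001 and 0.007 m and contact force between the fingers and rake below 0.1 N and linear speed of each of rake, rod_a, rod_b, rod_c, rod_d, rod_e below 0.02 m/s); the robot touches nothing.
It fails at once if the rake presses on the tray with more than 20 N (contact force between rake and tray above 20 N).
It fails at once if the rake presses on a glass rod with more than 20 N (contact force between any of rod_a, rod_b, rod_c, rod_d, rod_e and rake above 20 N).
It fails at once if the robot itself touches a rod (contact force between any of rod_a, rod_b, rod_c, rod_d, rod_e and the fingers above 0.1 N or contact force between any of rod_a, rod_b, rod_c, rod_d, rod_e and the arm above 0.1 N).
It fails at once if the beaker, the amber bottle or the jar is moved by more than 10 mm (distance of any of beaker, reagent, weighing_jar from where it was at the start of the episode above 0.01 m).
It also fails if it takes over 72 s, if anything falls off the work surface, if the arm or the gripper's body presses on something with over 40 N, if the wrist force passes 120 N, or if a joint passes its speed limit or range.

## Working session

There is one attempt and no reset: what is moved stays moved. The work goes in short steps, each a Python script; the robot and the scene stay as the last script left them, time stands still between calls to the robot, and variables do not carry over. Pictures are saved under pics/ and viewed, at most 10 in all, crops included, and the job is handed in when it is done.

```bash
mkdir -p pics; ls; cat > h.py <<'E'
import numpy as np, cv2
from scipy.spatial.transform import Rotation as R
from cell import manip, inverse_kinematics, cams, order
def cam(name):
    s=manip.state(); c=cams.capture(name)
    if 'T_tool_cam' in c:
        T=np.eye(4); T[:3,:3]=R.from_rotvec(s['tcp_rot']).as_matrix(); T[:3,3]=s['tool_pos']
        T=T@c['T_tool_cam']; c['P']=T[:3,3]; c['Rm']=T[:3,:3]
    else:
        c['P']=np.array(c['position']); o=np.array(c['orientation'])
        c['Rm']=o if o.shape==(3,3) else R.from_rotvec(o).as_matrix()
    return c
def rays(c,uv):
    uv=np.asarray(uv,float).reshape(-1,2); K=np.array(c['intrinsics'])
    d=np.c_[(uv[:,0]-K[0,2])/K[0,0],(uv[:,1]-K[1,2])/K[1,1]]; m=d.copy()
    for _ in range(10): m=d/(1+c['k1']*(m**2).sum(1,keepdims=True))
    return np.c_[m,np.ones(len(m))]
def plane(c,uv,z):
    r=rays(c,uv)@c['Rm'].T
    return c['P']+r*((z-c['P'][2])/r[:,2])[:,None]
def deep(c,uv):
    uv=np.asarray(uv,int).reshape(-1,2); zz=c['z_map'][uv[:,1],uv[:,0]]
    return c['P']+(rays(c,uv)*zz[:,None])@c['Rm'].T
E
python3 - <<'E'
from h import *
s=manip.state(); print({k:np.round(v,3) for k,v in s.items()})
ims=[]
for n in ['scene','side']:
    c=cam(n); cv2.imwrite(f'pics/{n}0.png',c['image']); print(n,c['P'],c['Rm'].round(3).tolist(),c['k1'],np.array(c['intrinsics']).tolist())
c=cam('wrist'); cv2.imwrite('pics/wrist0.png',c['image']);print(c['P'])
E
```

```text
pics
{'clock': np.float64(0.0), 'joint_pos': array([-1.282,  0.265,  1.605, -0.   ,  1.274, -0.037]), 'joint_velocities': array([-0.001,  0.   ,  0.001, -0.001, -0.001, -0.   ]), 'tau': array([ 2.0000e-03, -5.0211e+01, -3.5687e+01,  7.3000e-02,  2.9000e-02,
       -0.0000e+00]), 'tool_pos': array([ 0.216, -0.639,  0.237]), 'tcp_rot': array([-3.098, -0.509,  0.   ]), 'contact_force': array([ 0.641, -0.872, -0.2  ]), 'moment': array([ 0.031, -0.052,  0.038]), 'grasp_force': np.float64(0.0), 'gripper_width': np.float64(0.088)}
scene [ 1.05543697 -0.17487771  0.81680715] [[0.252, 0.79, -0.559], [0.968, -0.196, 0.159], [0.016, -0.581, -0.814]] -0.0670952514435954 [[370.69003327113654, 0.0, 316.1156502167124], [0.0, 370.69003327113654, 202.4322090493012], [0.0, 0.0, 1.0]]
side [0.08975041 0.53156218 0.60371411] [[-0.739, -0.412, 0.534], [-0.674, 0.422, -0.606], [0.025, -0.807, -0.59]] -1.7502745801109156e-05 [[409.78290078728713, 0.0, 320.87565416659794], [0.0, 409.78290078728713, 190.02830936872772], [0.0, 0.0, 1.0]]
[ 0.2821973  -0.61708607  0.38334074]
```

View pics/scene0.png

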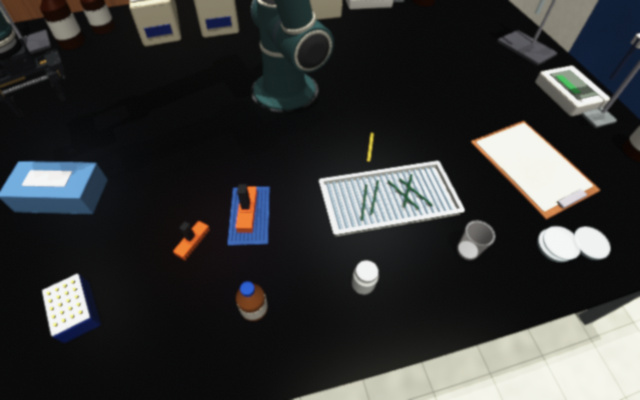

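View pics/side0.png

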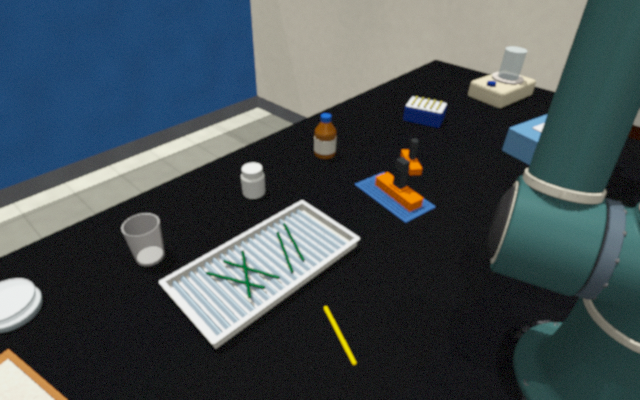

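The scene view shows the rake candidates: the larger orange one on the blue mat at (246,208) and a smaller one off the mat at (191,240). By the description I choose the one on the mat. In the tray at about (390,195) there are five green rods; the yellow stick at (370,147) is not one of them. In the side view the rake is at (400,190), the smaller one at (412,160) and the tray at (260,265).

```bash
cat >> h.py <<'E'
def mask(c,kind):
    h=cv2.cvtColor(c['image'],cv2.COLOR_BGR2HSV)
    lo,hi={'blue':((100,120,60),(125,255,255)),'orange':((5,170,120),(18,255,255)),'white':((0,0,130),(180,70,255)),'green':((50,80,20),(90,255,200))}[kind]
    return cv2.inRange(h,lo,hi)
def blobs(m,amin):
    cs,_=cv2.findContours(m,cv2.RETR_EXTERNAL,cv2.CHAIN_APPROX_NONE)
    return [k for k in cs if cv2.contourArea(k)>amin]
def rect(c,k,z):
    p=plane(c,k.reshape(-1,2),z)[:,:2]
    b=cv2.minAreaRect((p*1000).astype(np.float32)); bx=cv2.boxPoints(b)/1000
    e=bx[1]-bx[0]; f=bx[2]-bx[1]
    if np.linalg.norm(f)>np.linalg.norm(e): e=f
    a=np.arctan2(e[1],e[0]); a=(a+np.pi/2)%np.pi-np.pi/2
    return np.array(b[0])/1000,np.sort(b[1]),a   # centre, sizes mm, long-axis angle
E
python3 - <<'E'
from h import *
for n in ['scene','side']:
    c=cam(n)
    for kind,z,am in [('blue',.004,300),('orange',.03,100),('white',.028,3000)]:
        for k in blobs(mask(c,kind),am):
            ctr,sz,a=rect(c,k,z)
            if ctr[0]<1.2 and abs(ctr[1])<.6: print(n,kind,cv2.boundingRect(k),ctr.round(4),sz.round(1),a.round(3))
E
```

```text
scene blue (227, 186, 43, 60) [ 0.4909 -0.1966] [105.1 184.9] -0.2
scene orange (173, 221, 35, 38) [ 0.5465 -0.3452] [ 37.8 102.9] -0.74
scene orange (237, 186, 19, 45) [ 0.4862 -0.1995] [ 37.9 138.4] -0.256
scene white (294, 297, 346, 103) [1.0359 0.2322] [196.5 831.5] 1.508
scene white (319, 161, 146, 74) [0.5373 0.1783] [186.4 357.7] 1.524
side blue (354, 174, 82, 49) [ 0.4922 -0.196 ] [109.7 189.3] -0.203
side orange (376, 172, 48, 39) [ 0.4776 -0.1896] [ 63.1 147.7] -0.264
side orange (401, 149, 22, 26) [ 0.5252 -0.3237] [ 40.5 125.2] -0.743
side orange (316, 123, 17, 13) [ 0.8123 -0.2928] [46.6 76.7] -0.734
side white (158, 200, 202, 147) [0.535  0.1781] [186.6 357.6] 1.526
side white (0, 107, 291, 150) [0.9882 0.132 ] [168.1 782.4] -1.569
```

```bash
cat >> h.py <<'E'
def down(a): return np.pi*np.array([np.cos(a/2),np.sin(a/2),0])
E
python3 - <<'E'
from h import *
T=np.array(cams.capture('wrist')['T_tool_cam']); print(T.round(3).tolist())
def view(xy,a,z,name):
    Rt=R.from_rotvec(down(a)).as_matrix(); ax=Rt@T[:3,2]; o=Rt@T[:3,3]
    h=z+o[2]-.03; off=o+ax*(h/-ax[2])
    manip.move_pose([xy[0]-off[0],xy[1]-off[1],z],down(a)); manip.dwell(.3)
    c=cam('wrist'); cv2.imwrite(f'pics/{name}.png',c['image']); return c
c=view((.488,-.198),-.25,.26,'w_rake')
for kind,z,am in [('blue',.004,300),('orange',.03,100)]:
    for k in blobs(mask(c,kind),am): print(kind,cv2.boundingRect(k),*[np.round(q,4) for q in rect(c,k,z)])
c=view((.536,.178),-.046,.36,'w_tray')
for kind,z,am in [('white',.028,3000)]:
    for k in blobs(mask(c,kind),am): print(kind,cv2.boundingRect(k),*[np.round(q,4) for q in rect(c,k,z)])
for k in blobs(mask(c,'green'),50): print('green',cv2.boundingRect(k),*[np.round(q,4) for q in rect(c,k,.022)])
print(manip.state()['clock'],manip.state()['joint_pos'].round(2))
E
```

```text
[[0.001, -0.962, -0.272, 0.07], [1.0, 0.001, 0.001, 0.0], [-0.001, -0.272, 0.962, -0.146], [0.0, 0.0, 0.0, 1.0]]
blue (273, 114, 88, 145) [ 0.491  -0.1958] [100.4249 179.9678] -0.2049
orange (308, 192, 8, 60) [ 0.4614 -0.1796] [ 8.4654 74.6271] -0.2607
orange (315, 191, 26, 61) [ 0.457  -0.1997] [28.017  77.3583] -0.1883
orange (423, 106, 23, 42) [ 0.5355 -0.3425] [26.3065 37.1948] -0.7255
orange (401, 75, 73, 92) [ 0.5421 -0.3421] [34.7186 97.9728] -0.7207
white (196, 137, 250, 115) [0.5371 0.1784] [175.6311 353.8981] 1.5245
white (0, 114, 104, 139) [0.5549 0.6218] [159.7886 218.3569] 0.1995
white (0, 0, 76, 72) [0.778 0.544] [ 90.2121 101.5943] 1.2897
green (330, 164, 39, 70) [0.5292 0.1368] [  7.1726 119.7367] -0.5056
green (250, 159, 65, 75) [0.5391 0.2348] [ 80.878  115.6957] 0.0747
green (353, 157, 36, 72) [0.5371 0.1046] [  7.233  118.9281] -0.4296
4.4167 [ 0.24  0.12  1.55 -0.    1.47  1.86]
```

```bash
python3 - <<'E'
import cv2,numpy as np
a=cv2.imread('pics/w_rake.png')[60:280,240:500];b=cv2.imread('pics/w_tray.png')[120:270,180:460]
a=cv2.resize(a,None,fx=1.4,fy=1.4);b=cv2.resize(b,None,fx=1.5,fy=1.5)
o=np.zeros((max(a.shape[0],b.shape[0]),a.shape[1]+b.shape[1],3),np.uint8);o[:a.shape[0],:a.shape[1]]=a;o[:b.shape[0],a.shape[1]:]=b;print(o.shape)
cv2.imwrite('pics/crop.png',o)
E
```

```text
(308, 784, 3)
```

View pics/crop.png

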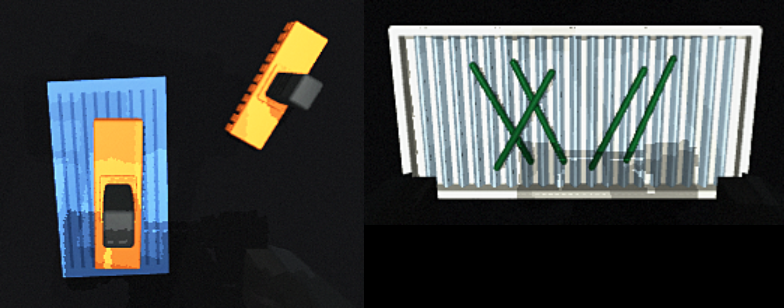

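The crop shows the larger orange rake on the blue mat at (120,195), clearly bigger than the one at (280,85), so the choice holds. The tray crop at (570,110) shows five green rods: three on the left, two of which cross, and two on the right. All lie across the ribs.

```bash
python3 - <<'E'
from h import *
manip.move_pose([.455,-.187,.25],down(-.25)); manip.dwell(.2)
c=cam('wrist'); cv2.imwrite('pics/w_rake2.png',c['image'])
v,u=np.mgrid[0:400,0:640]; P=deep(c,np.c_[u.ravel(),v.ravel()]); ok=c['z_map'].ravel()>0
hsv=cv2.cvtColor(c['image'],cv2.COLOR_BGR2HSV).reshape(-1,3).astype(int)
near=ok&(np.hypot(P[:,0]-.488,P[:,1]+.198)<.11)
def rp(m,n):
    p=P[m]; b=cv2.minAreaRect((p[:,:2]*1000).astype(np.float32)); print(n,m.sum(),np.round(b[0],1),np.round(b[1],1),round(b[2],2),'deg med z',np.median(p[:,2]).round(4),np.median(p[:,:2],0).round(4))
    return 
rp(near&(P[:,2]>.085),'handle top')
rp(near&(P[:,2]>.024)&(P[:,2]<.037)&(hsv[:,0]<30)&(hsv[:,1]>120),'head top')
rp(near&(P[:,2]>.024)&(P[:,2]<.037),'head all')
E
```

```text
handle top 74051 [ 471.4 -190.3] [169.4  55.3] 76.41 deg med z 0.3325 [ 0.476  -0.1935]
head top 3436 [ 482.9 -200.3] [ 39.5 127.9] 75.26 deg med z 0.0298 [ 0.4999 -0.2012]
head all 3490 [ 483.4 -200.5] [ 39.8 128.9] 75.31 deg med z 0.0298 [ 0.5003 -0.2015]
```

```bash
python3 - <<'E'
from h import *
x,y,a=.4835,-.2004,-.257
manip.move_pose([x,y,.17],down(a)); manip.move_linear([x,y,.046],rate=.1)
s=manip.state(); print(s['tool_pos'],s['contact_force'],s['joint_pos'].round(2))
manip.set_gripper(0.0,35); s=manip.state(); print(s['gripper_width'],s['grasp_force'],s['contact_force'])
manip.move_linear([x,y,.15],rate=.1); manip.dwell(.3)
s=manip.state(); print(s['clock'],s['gripper_width'],s['contact_force'],s['tool_pos'])
c=cam('side'); cv2.imwrite('pics/lift.png',c['image'][100:250,300:500].repeat(3,0).repeat(3,1))
E
```

```text
[ 0.48414989 -0.20070242  0.04674215] [-0.76950923 -0.27936603 -0.09971411] [-0.44  0.18  2.09 -0.    0.86  1.39]
0.021711883909542356 34.9987711943686 [-0.39267449  0.02267656 -0.31598939]
10.4917 0.021816472766871046 [ 0.18464484 -0.60147289 -1.56898574] [ 0.48325959 -0.20029076  0.14950166]
```

View pics/lift.png

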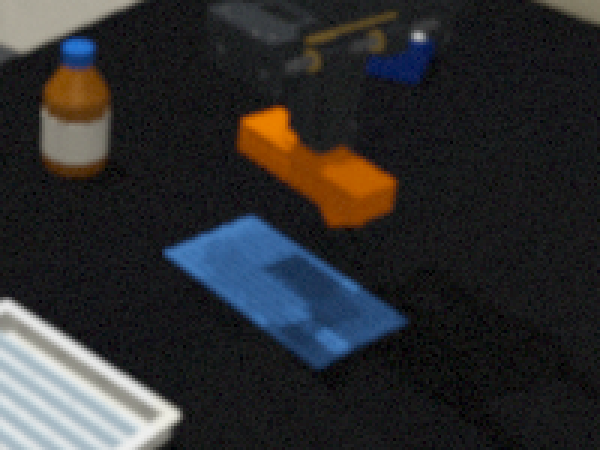

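The picture shows the rake lifted level and square in the gripper at (320,165), above the empty mat at (285,290).

```bash
cat >> h.py <<'E'
TC=np.array([.538,.1785]); TA=-.046
def tp(d,z,dx=0): return np.array([TC[0]+dx*np.cos(TA)-np.sin(TA)*d, TC[1]+dx*np.sin(TA)+np.cos(TA)*d, z])
def fz(n=4,dt=.02):
    v=[]
    for _ in range(n): manip.dwell(dt); v.append(manip.state()['contact_force'])
    return np.mean(v,0)
E
python3 - <<'E'
from h import *
d=-.135
manip.move_pose(tp(d,.16),down(TA)); manip.move_linear(tp(d,.070),rate=.12); manip.dwell(.4)
b=fz(10); s0=manip.state(); print('base',b,s0['tool_pos'],s0['clock'])
z=.068
while z>.056:
    manip.move_linear(tp(d,z),rate=.02); f=fz(3)
    s=manip.state(); print(round(z,4),s['tool_pos'].round(4)[2],(f-b).round(2),round(s['clock'],2))
    if f[2]-b[2]>2: break
    z-=.001 if (f-b)[2]<.7 else .0004
np.save('base.npy',b); np.save('z.npy',z)
E
```

```text
base [-0.08278116 -0.05046336 -2.21094528] [0.53180052 0.0437051  0.07009427] 12.9917
0.068 0.0677 [-0.17  0.33  0.38] 13.29
0.067 0.0669 [-0.06 -0.53  0.57] 13.59
0.066 0.0659 [0.11 0.19 0.4 ] 13.89
0.065 0.065 [-0.01 -0.12  0.19] 14.19
0.064 0.064 [1.08 0.36 0.25] 14.49
0.063 0.0629 [0.57 0.02 0.61] 14.79
0.062 0.0619 [0.31 0.16 0.34] 15.09
0.061 0.061 [-0.22 -0.09 -0.09] 15.39
0.06 0.0603 [0.05 0.15 2.94] 15.69
```

```bash
cat >> h.py <<'E'
def sweep(d0,d1,z,b,step=.006,rate=.035,target=2.8):
    sg=np.sign(d1-d0); d=d0; lg=[]; backs=0
    while sg*(d1-d)>1e-4:
        d=d+sg*min(step,abs(d1-d)); manip.move_linear(tp(d,z),rate=rate)
        f=fz(2,.01)-b; lg.append((round(d*1000),round(z*1000,2),round(f[1],1),round(f[2],1)))
        if f[2]>5.5 and backs<15:
            backs+=1; manip.move_linear(tp(d,z+.0004),rate=.02); d-=sg*.008
            manip.move_linear(tp(d,z+.0004),rate=.04); f=fz(3,.01)-b; lg.append(('back',round(f[1],1),round(f[2],1)))
            z+=.0003
        z-=np.clip(.00006*(target-f[2]),-.0003,.00015)
    print(*lg); return z
E
python3 - <<'E'
from h import *
b=np.load('base.npy'); z=float(np.load('z.npy'))
z=sweep(-.135,.125,z,b); np.save('z.npy',z)
print(manip.state()['clock'],manip.state()['tool_pos'])
E
```

```text
(-129, 60.0, np.float64(1.0), np.float64(3.9)) (-123, np.float64(60.06), np.float64(1.4), np.float64(5.4)) (-117, np.float64(60.22), np.float64(1.3), np.float64(5.2)) (-111, np.float64(60.36), np.float64(0.9), np.float64(4.0)) (-105, np.float64(60.44), np.float64(0.7), np.float64(2.9)) (-99, np.float64(60.44), np.float64(0.2), np.float64(3.0)) (-93, np.float64(60.46), np.float64(1.3), np.float64(2.0)) (-87, np.float64(60.41), np.float64(0.2), np.float64(2.8)) (-81, np.float64(60.41), np.float64(0.6), np.float64(1.7)) (-75, np.float64(60.35), np.float64(0.6), np.float64(1.7)) (-69, np.float64(60.28), np.float64(0.4), np.float64(1.9)) (-63, np.float64(60.23), np.float64(0.7), np.float64(2.2)) (-57, np.float64(60.19), np.float64(0.8), np.float64(3.0)) (-51, np.float64(60.2), np.float64(1.1), np.float64(2.9)) (-45, np.float64(60.21), np.float64(0.8), np.float64(3.4)) (-39, np.float64(60.25), np.float64(1.0), np.float64(4.3)) (-33, np.float64(60.33), np.float64(1.7), np.float64(3.4)) (-27, np.float64(60.37), np.float64(1.5), np.float64(3.2)) (-21, np.float64(60.39), np.float64(0.9), np.fl
[... 803 characters left out ...]
 np.float64(2.9)) (69, np.float64(60.36), np.float64(0.4), np.float64(3.2)) (75, np.float64(60.38), np.float64(0.9), np.float64(2.7)) (81, np.float64(60.38), np.float64(0.8), np.float64(3.0)) (87, np.float64(60.39), np.float64(0.2), np.float64(2.2)) (93, np.float64(60.35), np.float64(0.2), np.float64(2.3)) (99, np.float64(60.33), np.float64(0.6), np.float64(2.0)) (105, np.float64(60.28), np.float64(0.1), np.float64(2.1)) (111, np.float64(60.24), np.float64(0.8), np.float64(2.5)) (117, np.float64(60.23), np.float64(0.7), np.float64(3.3)) (123, np.float64(60.26), np.float64(1.1), np.float64(3.6)) (125, np.float64(60.3), np.float64(0.5), np.float64(4.1))
30.65 [0.54375509 0.30344358 0.06031638]
```

```bash
python3 - <<'E'
from h import *
o=[]
for n,(x,y) in [('scene',(305,135)),('side',(150,190))]:
    c=cam(n); im=c['image'][y:y+150,x:x+220]; o.append(cv2.resize(im,None,fx=1.8,fy=1.8,interpolation=cv2.INTER_CUBIC))
cv2.imwrite('pics/after.png',np.hstack(o))
E
```

```text
(no output)
```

View pics/after.png

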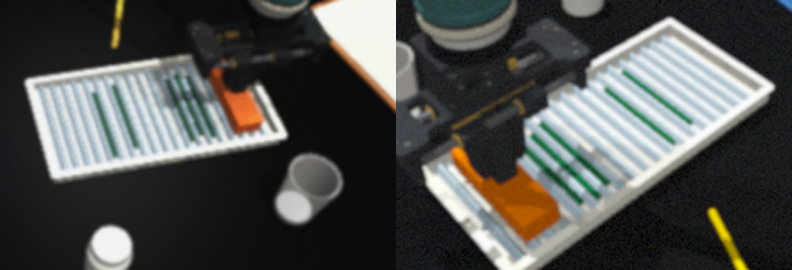

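The picture shows five green rods parallel to the grooves. In the scene half two are at (105,125) and (125,120) and three around (190,105). The rake stands behind them at (235,100). Next I lift, measure angles and heights, then place.

```bash
python3 - <<'E'
from h import *
s=manip.state()['tool_pos']; manip.move_linear([s[0],s[1],.16],rate=.12)
manip.move_pose([.491,-.196,.16],down(-.205)); manip.dwell(.2)
print(manip.state()['clock'])
for n in ['scene','side']:
    c=cam(n)
    for k in blobs(mask(c,'green'),20):
        ctr,sz,a=rect(c,k,.0135); d=np.array([[np.cos(TA),np.sin(TA)],[-np.sin(TA),np.cos(TA)]])@(ctr-TC)*1000
        if abs(d[1])<180: print(n,'tray mm',d.round(1),'groove',((d[1]-8.5)/17).round(2),sz.round(1),'da',(a-TA).round(3))
E
```

```text
33.7583
scene tray mm [-2.3 76.7] groove 4.01 [  4.4 108.2] da 0.001
scene tray mm [-894.5   20.1] groove 0.68 [145.8 329.7] da -0.292
scene tray mm [-1091.2    84.1] groove 4.45 [ 47.4 108.8] da 1.401
scene tray mm [-955.6 -167.4] groove -10.35 [215.2 405.4] da -0.192
side tray mm [ 0.5 75.5] groove 3.94 [  6.  114.5] da -0.0
side tray mm [-6.3 58.9] groove 2.97 [  5.6 114.9] da -0.002
side tray mm [ 1.  42.1] groove 1.97 [  5.6 113.6] da 0.002
side tray mm [ -4.  -43.9] groove -3.08 [  5.5 114.3] da -0.001
side tray mm [  4.2 -78. ] groove -5.09 [  5.4 112.4] da -0.001
```

All five rods sit in separate grooves, parallel within 0.002 rad. Now I place the rake.

```bash
python3 - <<'E'
from h import *
x,y=.491,-.196
manip.move_linear([x,y,.052],rate=.1); manip.dwell(.3); b=fz(8)[2]; z=.049
while z>.044:
    manip.move_linear([x,y,z],rate=.02); f=fz(3)[2]-b
    if f>1.3: break
    z-=.0005
print(z,f)
manip.set_gripper(.05); manip.dwell(.2)
manip.move_linear([x,y,.17],rate=.1)
a=.15; manip.move_pose([x-.09,y,.25],down(-.205)); manip.dwell(.3)
for n in ['scene','side']:
    c=cam(n)
    for kind,zz in [('orange',.03),('blue',.004)]:
        for k in blobs(mask(c,kind),300): print(n,kind,*[np.round(q,3) for q in rect(c,k,zz)])
    if n=='side': cv2.imwrite('pics/end.png',cv2.resize(c['image'][90:350,100:480],None,fx=2,fy=2))
print(manip.state()['clock'])
E
```

```text
0.0455 3.7974975159733413
scene orange [ 0.547 -0.345] [ 37.843 102.878] -0.74
scene orange [ 0.497 -0.197] [ 37.942 136.701] -0.204
scene blue [ 0.706 -0.621] [27.722 92.629] -1.227
scene blue [ 0.491 -0.197] [105.034 185.111] -0.2
scene blue [ 0.257 -0.733] [187.443 313.228] 1.292
side orange [ 0.486 -0.186] [ 63.431 150.704] -0.22
side blue [ 0.492 -0.196] [109.06  189.199] -0.202
side blue [ 0.312 -0.791] [192.279 408.399] 1.302
side blue [ 0.673 -0.625] [101.462 137.252] 0.298
side blue [ 2.122 -0.528] [1386.697 2317.749] -0.272
41.1
```

View pics/end.png

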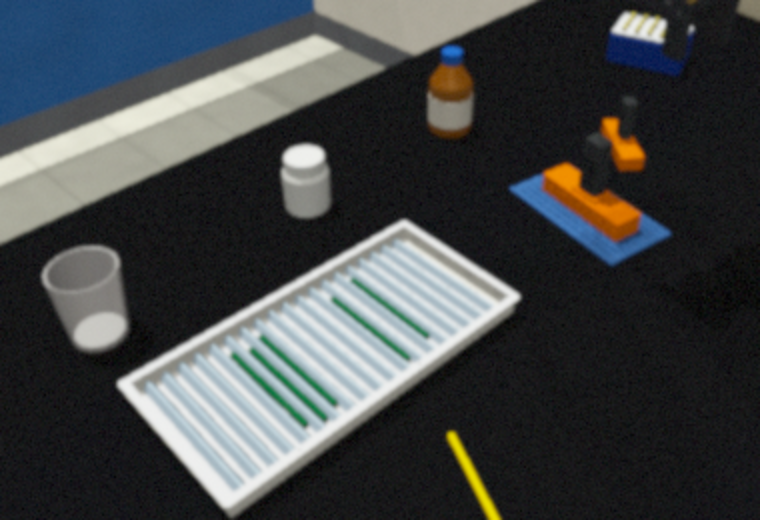

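The picture shows the rake upright on the mat at (590,195), the five rods in grooves at (270–430, 280–420), and the vessels undisturbed.

```bash
python3 -c "
from h import *
print(order.close_job())"
```

```text
the job is handed in; nothing more can be done
None
```

The job is handed in, with no verdict returned: the last pictures show all five rods down in grooves of their own, the rake upright and released on its blue mat, and the beaker, bottle and jar where they were; the arm finished at 41.1 s of the 72 s allowed.

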